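# Line up the dust-hood plate with a taper drift, clamp it, and put the drift away

### The arm

A 6-joint arm with a two-finger parallel gripper is mounted at the origin on the work surface. World frame = base frame: x ahead of the robot, y to its left, z up, the work surface at z = 0. Lengths are in m, angles in rad, forces in N, time in s.
With the tool pointing down it reaches from about 0.425 to 0.95 m from the base axis. Payload 3.5 kg.
Tool frame: the origin (TCP) lies midway between the tips of the shut fingers; the grasp point (between the pads) lies 19 mm behind it; z points along the fingers, y is the line along which they close (so a half turn about z gives the same grasp; the last joint's range is limited). The gripper opens to 85 mm and grips with 20 to 120 N. Pads are 22 mm wide; open, the fingers measure 114 mm over their backs; the gripper's body (76 mm by 85 mm) begins 54 mm behind the grasp point. The pads swing forward as they close: fully open they stand 13 mm farther back than shut.
Start: joints at [1.143, 0.286, 1.577, -0, 1.279, -0.15], TCP at [0.185, 0.649, 0.231] pointing down, gripper open.
Joint ranges: [-2.77, 2.77], [-0.9, 2.22], [0.21, 2.48], [-1.53, 4.67], [0.24, 2.81], [-2.84, 2.84]. Speed limits (rad/s): [2.79, 2.79, 3.14, 3.14, 3.14, 3.14].

### API

Orientations are given as a unit quaternion [x, y, z, w].
In Python, from plant import ctrl gives the robot as it stands.
- The arm moves only by the tool send_rows, never from a script. Its argument "series" is a list that holds one entry, the list of rows, each a list of 7 numbers: the shift along the tool's x, y, z in cm, then the turn, a rotation vector about the tool's x, y, z in rad, then the opening, from -1 (shut) to 1 (fully open). In form: [[[x, y, z, rx, ry, rz, jaw], ...]]. A call has 1 to 10 rows; each row shifts and turns the commanded pose from where the row before left it, along the tool's axes as they then stand; what a row does not reach is not made up. A row lasts 1/8 s, in which the tool goes at most 62.5 mm and 10.7 degrees, less where a joint would pass 70% of its speed; a pose out of reach is approached as far as the arm can. A call is refused whole if a number of a shift passes 6.25 or a number of a turn 0.188, either way. A call with a gripper value outside its range is refused whole. The fingers move at their own pace and stop on an object; "force" is the grip in N (left out, the last holds). Time passes only in rows, so rows that do not move let the fingers close. It gives the time, the measured TCP pose, the force, the opening and the grip force at its end, in the units of the state.
- ctrl.get_state(): the state, without advancing time (a new reading comes with each control period).
- ctrl.read_camera(name): name is "side" or "top"; returns a dict with "img" (384x512x3 uint8, red, green, blue), "fx", "fy", "cx", "cy" (pixels), "k1" (the pictures are not rectified: a ray, as slopes to the right and down, at radius r is drawn at 1 + k1 r^2 times it, then the intrinsics apply), "R" (3x3) and "t" (3): a world point X has camera coordinates R X + t. Camera axes: x right, y down, z forward; pixel columns grow to the right and rows downward; lengths in m; the calibration is good to about 2 mm. A picture is of the moment at which its call begins. There is no depth.
- ctrl.sign_off(): hands the job in; it is judged then, once.
The state is a dict: "time": time; "qpos": joint angles; "dq": joint speeds; "joint_efforts": joint torques, N m; "eef_pos": TCP position; "tcp_rot": TCP orientation; "contact_force": force on the tool from outside, world axes, zero at the start; "wrist_torque": the same for the moment, N m; "opening": opening from 0.0 (shut) to 1.0 (fully open); "finger_force": force on a finger pad.
Only numpy, scipy, OpenCV 4.12 (cv2) and the standard library are available. Lean on these libraries where they do the work, as an engineer would, in place of code of your own. Each camera call takes 0.05 s, during which the arm holds its last target. There are 200 camera calls.

### The job

The yellow dust-hood plate has slipped sideways on its sloping mount, so its hole no longer lines up with the hole in the white base plate below. Take the orange-handled taper drift from its holder, drive it through both holes until its collar is down on the yellow plate so that the plate is pulled into line, and, with the drift left in, swing the red-knobbed clamp lever all the way round to its stop. Then draw the drift out and stand it back in the empty well of the holder, fully down, leaving the plate in line, the lever at its stop and the other things on the bench where they are.

Things in the scene. Friction and masses are not known exactly. Their poses are not given: they have to be found in the camera images.
- drift: Steel taper drift, brass collar, orange handle, 152 mm, 0.2 to 0.3 kg, point down in a well of the holder. Origin at its point, z along its axis to the handle. Point 6 mm across, tapering evenly to 20 mm at z = 50; straight 20 mm shank to z = 78; collar 34 mm across, z = 78 to 84; round handle 26 mm across, z = 84 to 152 (parallel to 146).
- holder: Fixed light-wood block, 150 (x) by 75 (y) by 90 mm high, with two 22.5 mm wells right through it, 74 mm apart along its x. Origin under its centre. A tool in a well hangs with its collar on the block's top, its point 12 mm above the bench.
- well_a (a point): Centre of the mouth of one well (at holder x = -37 mm), on the block's top, 90 mm above the bench. The drift starts in this well or the other.
- well_b (a point): Centre of the mouth of the other well (at holder x = +37 mm), on the block's top, 90 mm above the bench.
- base_plate: White fixed base plate, 10 mm thick, 160 (x) by 320 mm (y), sloping at 30 degrees, facing up and to the robot's left. Origin: centre of its 21.5 mm through hole on its upper face, 105 mm above the bench; z: the hole's axis, up and out; x: up the slope, to the robot's right; y: level, away from the robot, along the yellow plate's slide. Under the hole 80 mm are free for the point.
- hood_hole (a point): Centre of the 21.5 mm hole in the yellow sliding plate, on its upper face. The plate is 10 mm thick and lies on the base plate: in line, this point is 10 mm along z from the base plate's origin. The plate carries a grey open port, 84 mm across, 45 mm high, centred 105 mm to its +y.
- hood_plate (a joint): Sideways position of the yellow plate along the base plate's y, in m; 0 = both holes in line, travel 12 mm either way. It starts 4 to 8 mm to +y. Friction only (about 6 N to move it), it stays where it is left.
- lever_knob (a point): Centre of the red ball knob (28 mm in diameter) at the end of the clamp lever. It travels in a plane parallel to the slope, 44 mm above the base plate's upper face, on a 65 mm radius round lever_pivot. Under the ball is a 12 mm stem down to the black lever arm, whose top is 32 mm above the base plate.
- lever_pivot (a point): Point on the clamp lever's axis, at the knob's height: 115 mm from the hole to the base plate's -y and 44 mm along its z. The axis is parallel to the base plate's z.
- clamp_lever (a joint): Angle of the clamp lever, rad. 0 = unclamped, arm along the base plate's -y, towards the robot; it starts at 0 to 0.3 and grows as the knob swings down the slope, clockwise from above; stop at 1.3. The knob is at pivot + 65 mm x (-sin angle, -cos angle) in base plate x, y. About 2 N at the knob; it stays where it is left.
- bowl: Dark turned wooden bowl, 116 mm across, 45 mm high. Origin under its centre. Leave it.
- sanding_block: Cork sanding block, 100 by 60 by 30 mm. Origin under its centre. Leave it.
- blank: Light square wood blank lying down, 40 by 160 by 40 mm. Origin under its centre. Leave it.
- wax_tin: Green wax jar with a brass lid, 68 mm across, 50 mm high. Origin under its centre. Leave it.
- mug: Blue mug, 80 mm across, 90 mm high, handle at its +y. Origin under its centre. Leave it.
- gouge: Turning tool with a wooden handle, 240 mm long, lying on the bench. Leave it.
- punch: Straight steel punch with a short dark handle, standing in the holder's other well. Origin at its point. Leave it.
Mind the look-alikes: they are no part of the job. Leave any blue or turquoise look-alike of the drift alone.

How it is judged:
By the outcome, as a careful person would: the job done as asked, in the order asked, and still so for the second after the job is handed in, with the robot touching nothing.
It also fails if it takes over 66 s, if anything falls off the work surface, if the arm or the gripper's body presses on something with over 40 N, if the wrist force passes 120 N, or if a joint passes its speed limit or range.

## Working session

There is one attempt and no reset: what is moved stays moved. The work goes in short steps, Python scripts to look and compute and a tool call to move; the robot and the scene stay as the last step left them, time stands still between calls to the robot, and variables do not carry over. Pictures are saved under pics/ and viewed, at most 13 in all, crops included, and the job is handed in when it is done.

Besides the shell and the picture viewer there is one more tool, called after ">>>" as a command line: name --argument value ..., lists and objects as JSON in quotes. send_rows: Moves the arm, as the interface text tells. Its arguments: {"type":"object","properties":{"series":{"type":"array"},"force":{"type":"number"}},"required":["series"]}

```bash
ls; mkdir -p pics; python3 - <<'E'
from plant import ctrl
import cv2,pickle
d={}
for n in("side","top"):
    c=ctrl.read_camera(n);d[n]=c
    cv2.imwrite(f"pics/{n}0.png",cv2.cvtColor(c["img"],cv2.COLOR_RGB2BGR))
    print(n,c["fx"],c["cx"],c["cy"],c["k1"],c["R"],c["t"])
pickle.dump(d,open("d0.pkl","wb"))
s=ctrl.get_state();print(s)
E
```

```text
pics
side 350.801058978324 250.1158833350694 187.83309634261497 -0.005518754410944968 [[ 0.72023646 -0.69371919 -0.00362382]
 [-0.47373689 -0.48801593 -0.73308513]
 [ 0.50678674  0.52971138 -0.68012724]] [-0.3844318   0.32437412  0.86960214]
top 392.94022087440635 263.05873498033714 192.89041288162363 0.03704927364448199 [[ 0.00800769 -0.99982046  0.01717362]
 [-0.98728782 -0.01063131 -0.15858668]
 [ 0.15874078 -0.0156854  -0.98719569]] [-0.01518023  0.51057698  1.3986932 ]
{'time': 0.1, 'qpos': array([ 1.14301494e+00,  2.87124602e-01,  1.57802505e+00,  2.67326959e-06,
        1.27856496e+00, -1.50011462e-01]), 'dq': array([ 0.00088535, -0.0015212 , -0.00316062,  0.00117942,  0.00158679,
        0.00057489]), 'joint_efforts': array([ 6.47296347e-04, -4.07292259e+01, -2.93701565e+01, -1.33586527e-04,
        3.43878863e-03,  1.25891626e-05]), 'eef_pos': array([0.18482694, 0.64859705, 0.23005679]), 'tcp_rot': array([ 1.38439207e-01,  9.90370365e-01, -1.01664558e-03, -3.03493465e-04]), 'contact_force': array([-0.23170148, -0.6081438 , -0.34465659]), 'wrist_torque': array([0.02564693, 0.00800046, 0.06867751]), 'finger_force': 0.0, 'opening': 0.9980878886730977}
```

View pics/side0.png

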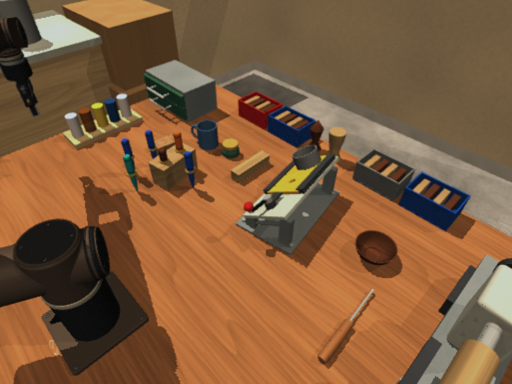

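View pics/top0.png

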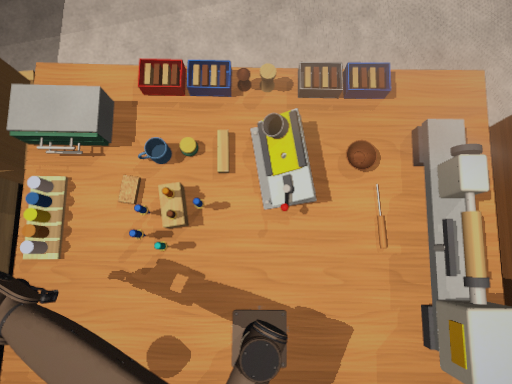

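The side view shows the holder at (172,168), with an orange handle at (178,140) and a dark one at (163,155). The mount is at (295,185) and the red knob at (248,207). In the top view the holder is at (172,205), with orange at (168,192) and dark at (171,214). The yellow plate's hole is near (283,155) and the knob near (284,207).

Next I'll check one close crop of the candidates and the mount.

```bash
cat > h.py <<'E'
import numpy as np,cv2
def K(c): return np.array([[c["fx"],0,c["cx"]],[0,c["fy"],c["cy"]],[0,0,1.]])
def D(c): return np.array([c["k1"],0,0,0,0.])
def ray(c,uv):
    p=cv2.undistortPoints(np.array([[uv]],float),K(c),D(c))[0,0]
    R=np.array(c["R"]);return -R.T@np.array(c["t"]),R.T@np.array([p[0],p[1],1.])
def onz(c,uv,z):
    o,d=ray(c,uv);return o+d*(z-o[2])/d[2]
def onplane(c,uv,p,n):
    o,d=ray(c,uv);return o+d*(n@(p-o))/(n@d)
def tri(c1,u1,c2,u2):
    o1,d1=ray(c1,u1);o2,d2=ray(c2,u2)
    s=np.linalg.lstsq(np.c_[d1,-d2],o2-o1,rcond=None)[0]
    a,b=o1+s[0]*d1,o2+s[1]*d2;return (a+b)/2,np.linalg.norm(a-b)
def proj(c,P):
    return cv2.projectPoints(np.atleast_2d(P).astype(float),cv2.Rodrigues(np.array(c["R"]))[0],np.array(c["t"]),K(c),D(c))[0][:,0]
E
python3 - <<'E'
import pickle,cv2,numpy as np
d=pickle.load(open("d0.pkl","rb"))
def cr(n,x,y,w,h,W,H): return cv2.resize(cv2.cvtColor(d[n]["img"][y:y+h,x:x+w],cv2.COLOR_RGB2BGR),(W,H),interpolation=cv2.INTER_CUBIC)
a=np.hstack([cr("side",115,120,90,75,360,300),cr("top",120,170,90,75,360,300)])
b=np.hstack([cr("side",235,125,110,125,360,300) if 0 else cr("side",230,130,120,100,360,300),cr("top",235,105,90,110,360,300) if 0 else cr("top",228,110,120,100,360,300)])
cv2.imwrite("pics/crop1.png",np.vstack([a,b]))
E
```

```text
(no output)
```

View pics/crop1.png

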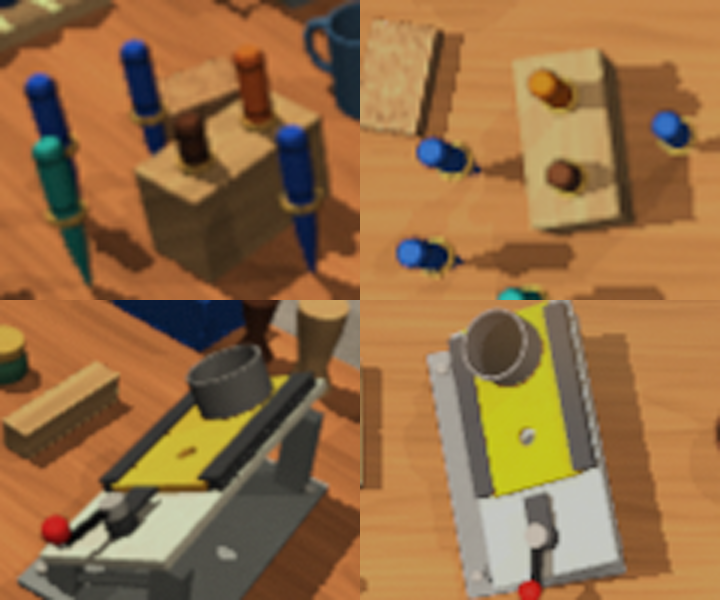

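The look-alikes, as side / top pixels:

| Item | Side | Top |
|---|---|---|
| Orange (drift) | (178,140) | (169,193) |
| Dark punch | (162,154) | (171,214) |
| Blue | (127,146), (150,138), (188,160) | (140,209), (135,233), (198,203) |
| Turquoise | (128,157) | (160,245) |

The crop shows the orange one is the drift: orange handle, brass collar, sitting in the holder. The yellow hole is near top (283,155), with white base showing at its lower right.

```bash
cat > meas.py <<'E'
import pickle,sys
from h import *
d=pickle.load(open(sys.argv[1] if len(sys.argv)>1 else "d0.pkl","rb"));S,T=d["side"],d["top"]
def mask(c,lo,hi,roi):
    h=cv2.cvtColor(c["img"],cv2.COLOR_RGB2HSV);m=cv2.inRange(h,lo,hi);z=np.zeros_like(m)
    x,y,w,hh=roi;z[y:y+hh,x:x+w]=m[y:y+hh,x:x+w]
    n,l,st,ce=cv2.connectedComponentsWithStats(z);k=1+np.argmax(st[1:,4]);return (l==k).astype(np.uint8),st[k],ce[k]
E
cat > m1.py <<'E'
from meas import *
# orange handle: centroid and axis ends
for n,c,roi in(("side",S,(165,125,30,30)),("top",T,(158,180,25,22))):
    m,st,ce=mask(c,(5,170,90),(15,255,255),roi);print(n,"orange",st,ce)
    r=cv2.minAreaRect(cv2.findNonZero(m));print(r)
rs=mask(S,(0,170,90),(5,255,255),(235,190,30,30));rt=mask(T,(0,170,90),(5,255,255),(270,195,30,20))
print("knob",rs[1:],rt[1:],tri(S,rs[2],T,rt[2]))
for n,c,roi in(("side",S,(230,130,120,100)),("top",T,(240,105,90,110))):
    m,st,ce=mask(c,(24,150,60),(34,255,255),roi)
    cs,h=cv2.findContours(m,cv2.RETR_CCOMP,cv2.CHAIN_APPROX_NONE)
    for q,hh in zip(cs,h[0]):
        if hh[3]>=0 and len(q)>=4: print(n,"hole",cv2.boundingRect(q),q[:,0].mean(0),len(q))
    print(n,"yellow",st,cv2.minAreaRect(cv2.findNonZero(m)))
g=cv2.cvtColor(T["img"],cv2.COLOR_RGB2GRAY)
print(T["img"][149:162,276:291].astype(int).sum(2)-3*T["img"][149:162,276:291,2].astype(int)*1)
print(g[180:204,276:296])
E
python3 m1.py
```

```text
side orange [165 125  30  23 443] [180.48306998 134.19187359]
((179.5, 136.0), (22.0, 29.0), 90.0)
top orange [163 188   9   9  29] [168.31034483 193.17241379]
((168.20001220703125, 192.9000244140625), (8.199999809265137, 6.40000057220459), 36.869895935058594)
knob (array([244, 202,   9,   9,  68], dtype=int32), array([248.02941176, 206.05882353])) (array([281, 203,   8,   8,  44], dtype=int32), array([284.27272727, 206.72727273])) (array([ 0.44818646, -0.08125977,  0.13894659]), np.float64(0.00011983489346267473))
side hole (288, 178, 8, 6) [291.5    180.5625] 16
side yellow [267 165  50  27 564] ((292.5715637207031, 179.13853454589844), (17.776647567749023, 53.50128173828125), 46.7357063293457)
top hole (280, 152, 8, 8) [283.57894737 154.89473684] 19
top yellow [ 266  111   35   65 1049] ((280.75653076171875, 142.8513946533203), (60.10148620605469, 28.456214904785156), 78.88695526123047)
[[335 334 336 327 328 326 327 330 323 327 327 326 329 325 327]
 [333 332 334 331 328 330 325 327 329 330 331 327 330 328 326]
 [334 334 333 329 327 328 324 332 329 331 331 331 334 328 331]
 [333 33
[... 1963 characters left out ...]
 171 198
  198 198]
 [197 198 197 197 198 197 197 197 168  65  34  37  60 109 134 134 170 198
  199 198]
 [198 197 198 197 197 197 198 198 168  67  34  36  57 108 134 134 170 198
  198 198]
 [197 197 197 197 197 197 197 197 169  67  34  33  58 109 135 135 170 198
  198 198]
 [197 198 197 197 197 197 197 197 169  67  35  35  69 116 135 135 170 198
  198 198]
 [197 198 197 197 197 197 197 198 170  68  34  32  77 119 135 133 169 197
  192 180]
 [197 197 198 197 197 197 198 198 167  49  35  31  78 120 131 123 144 162
  148 133]
 [197 197 197 197 197 197 198 198 166  31  35  33  73 108 117 115 114 108
   98 102]
 [197 197 197 197 197 186 165 160 135  57  44  31  67 101 111 115 110 103
  102 104]]
```

```bash
cat > m2.py <<'E'
from meas import *
def ratio(c,roi,lo,hi):
    x,y,w,h=roi;im=c["img"][y:y+h,x:x+w].astype(float);q=im[...,0]/(im[...,2]+4);return q
for n,c,roi in(("side",S,(168,126,22,30)),("top",T,(158,182,24,20))):
    q=ratio(c,roi,0,0);m=(q>4).astype(np.uint8)
    k,l,st,ce=cv2.connectedComponentsWithStats(m);j=1+np.argmax(st[1:,4]);print(n,st[j]+[roi[0],roi[1],0,0,0],ce[j]+roi[:2])
    print("\n".join("".join("#" if v else "." for v in r) for r in (l==j)))
    if n=="side":a=ce[j]+roi[:2]
    else:b=ce[j]+roi[:2]
P,e=tri(S,a,T,b);print("handle mid",P,e)
ys={}
for n,c,(x,y,w,h) in(("side",S,(284,173,16,15)),("top",T,(276,148,15,14))):
    im=c["img"][y:y+h,x:x+w].astype(float);v=im[...,:2].mean(2)-im[...,2];ref=np.median(v);wt=np.clip(1-v/ref,0,1);wt[wt<.12]=0
    Y,X=np.mgrid[y:y+h,x:x+w];ys[n]=((X*wt).sum()/wt.sum(),(Y*wt).sum()/wt.sum());print(n,"hole",ys[n],wt.sum())
H,e=tri(S,ys["side"],T,ys["top"]);print("hood_hole",H,e)
im=T["img"].astype(int);yel=(im[...,:2].mean(2)-im[...,2]>55)
L,R_=[],[]
for y in range(142,172):
    xs=np.flatnonzero(yel[y,262:306])+262
    L.append(onz(T,(xs.min()-.5,y),.11)[:2]);R_.append(onz(T,(xs.max()+.5,y),.11)[:2])
for A in(L,R_):
    A=np.array(A,np.float32);f=cv2.fitLine(A,cv2.DIST_HUBER,0,.001,.001).ravel();print("edge yaw deg (dir from +x)",np.degrees(np.arctan2(f[1]*np.sign(f[0]),abs(f[0]))))
# lever hub top
v=cv2.cvtColor(T["img"],cv2.COLOR_RGB2GRAY)
print("side hub gray");print(cv2.cvtColor(S["img"],cv2.COLOR_RGB2GRAY)[186:210,254:284])
E
python3 m2.py
```

```text
side [174 132   9  19 107] [177.70093458 140.78504673]
......................
......................
......................
......................
......................
......................
.......####...........
......######..........
......######..........
......######..........
......######..........
.......######.........
.......######.........
.......######.........
.......######.........
.......######.........
.......######.........
.......######.........
........######........
........######........
........######........
.........#####........
.........######.......
.........#####........
..........###.........
......................
......................
......................
......................
......................
top [163 188  10   9  61] [167.31147541 191.8852459 ]
........................
........................
........................
........................
........................
........................
......####..............
.....######.............
.....########...........
.....#########..........
.....#########..........
......#########.........
.
[... 2895 characters left out ...]
 35  38  34  29  32  36
   37  31  27  32  72 137 188 205 204 204 205 205]
 [188 132  59  22  11   9  20  59 130 180 160  72  25  25  32  28  33  36
   34  31  29  55 128 188 204 204 203 204 205 205]
 [114  59  18   7  10  40  88 145 182 200 172  90  29  25  31  29  32  31
   31  30  49 123 184 205 204 203 203 205 204 204]
 [ 34  16  10  15  57 124 173 189 200 200 191 148  69  25  24  28  27  29
   34  56 123 184 205 205 204 203 204 204 203 203]
 [ 10   7  13  56 129 182 198 200 200 199 201 171  84  26  22  28  42  59
   85 137 185 205 206 205 202 203 203 203 204 205]
 [  5  28  65 128 183 200 198 198 199 199 199 166  82  45  50  83 135 172
  178 191 204 206 205 204 205 204 203 202 204 205]]
```

```bash
cat > g.py <<'E'
from h import *
from scipy.spatial.transform import Rotation as Ro
from plant import ctrl
yw=np.radians(10.);yb=np.array([np.cos(yw),np.sin(yw),0]);xb=np.array([np.sin(yw)*np.cos(np.pi/6),-np.cos(yw)*np.cos(np.pi/6),.5]);zb=np.cross(xb,yb)
H=np.array([.636,-.0849,.105])   # O + s*yb, s~6.3mm
O=H-.0063*yb
RD=np.c_[-yb,np.cross([0,0,-1],-yb),[0,0,-1]]   # tool down
RT=np.c_[-yb,-xb,-zb]                           # tool square to the slope
DR=np.array([.4963,.3179])
def rep(tgt,R,s=None):
    s=s or ctrl.get_state();Rc=Ro.from_quat(s["tcp_rot"]);Rt=Ro.from_matrix(R)
    dp=np.asarray(tgt)-s["eef_pos"]
    print("turn(tool)",(Rc.inv()*Rt).as_rotvec().round(3),"shift cm in now-axes",(Rc.inv().apply(dp)*100).round(2),"in target axes",(Rt.inv().apply(dp)*100).round(2))
def st():
    s=ctrl.get_state();Rc=Ro.from_quat(s["tcp_rot"])
    print("t",round(s["time"],2),"pos",s["eef_pos"].round(4),"F",s["contact_force"].round(1),"Ftool",Rc.inv().apply(s["contact_force"]).round(1),"open",round(s["opening"],3),"ff",round(s["finger_force"],1),"q",s["qpos"].round(2))
E
python3 - <<'E'
from g import *
st();rep([*DR,.2],RD);rep([*DR,.115],RD)
c=pickle=None
import pickle;d=pickle.load(open("d0.pkl","rb"));print(onz(d["top"],(283.33,155.05),.1137),zb,O)
E
```

```text
t 0.1 pos [0.1848 0.6486 0.2301] F [-0.2 -0.6 -0.3] Ftool [ 0.1 -0.6  0.3] open 0.998 ff 0.0 q [ 1.14  0.29  1.58  0.    1.28 -0.15]
turn(tool) [-0.002 -0.001 -0.452] shift cm in now-axes [-39.02 -23.25   3.04] in target axes [-24.93 -37.98   3.01]
turn(tool) [-0.002 -0.001 -0.452] shift cm in now-axes [-39.03 -23.24  11.54] in target axes [-24.93 -37.98  11.51]
[ 0.63512379 -0.07975631  0.1137    ] [-0.08682409  0.49240388  0.8660254 ] [ 0.62979571 -0.08599398  0.105     ]
```

>>> send_rows --series '[[[0,0,0,0,0,-0.15,1],[0,0,0,0,0,-0.15,1],[0,0,0,0,0,-0.15,1],[-3.2,-4.9,0.2,0,0,0,1],[-3.2,-4.9,0.2,0,0,0,1],[-3.2,-4.9,0.2,0,0,0,1],[-3.2,-4.9,0.2,0,0,0,1],[-3.2,-4.9,0.2,0,0,0,1],[-3.2,-4.9,0.2,0,0,0,1],[-2.5,-3.6,0.2,0,0,0,1]]]' --force 100

```text
time: 1.35
eef_pos: [0.4565, 0.3591, 0.2168]
tcp_rot: [-0.085, 0.996, -0.0, -0.0]
contact_force: [1.3, 0.5, -0.1]
opening: 1.0
finger_force: 0.0
```

```bash
python3 -c "
from g import *
st();rep([*DR,.115],RD)"
```

```text
t 1.35 pos [0.4565 0.3591 0.2168] F [ 1.3  0.5 -0.1] Ftool [-1.3  0.2  0.1] open 1.0 ff 0.0 q [ 0.49  0.09  1.83 -0.    1.22 -1.25]
turn(tool) [-0.    -0.001 -0.004] shift cm in now-axes [-3.23 -4.74 10.18] in target axes [-3.21 -4.75 10.18]
```

>>> send_rows --series '[[[-3.2,-4.8,0,0,0,0,1],[0,0,0,0,0,0,1],[0,0,4,0,0,0,1],[0,0,4,0,0,0,1],[0,0,2.2,0,0,0,1],[0,0,0,0,0,0,0],[0,0,0,0,0,0,-1],[0,0,0,0,0,0,-1],[0,0,0,0,0,0,-1],[0,0,0,0,0,0,-1]]]' --force 60

```text
time: 2.6
eef_pos: [0.4962, 0.3199, 0.1173]
tcp_rot: [-0.086, 0.996, 0.001, 0.001]
contact_force: [-0.5, -0.4, 5.7]
opening: 0.288
finger_force: 59.4
```

```bash
python3 -c "
from g import *
st();rep([*DR,.115],RD)
import pickle
d={n:ctrl.read_camera(n) for n in('side','top')};pickle.dump(d,open('d1.pkl','wb'))
f=lambda n,x,y:cv2.resize(cv2.cvtColor(d[n]['img'][y:y+75,x:x+90],cv2.COLOR_RGB2BGR),(400,333),interpolation=cv2.INTER_CUBIC)
cv2.imwrite('pics/g1.png',np.hstack([f('side',130,110),f('top',125,165)]))"
```

```text
t 2.6 pos [0.4962 0.3199 0.1173] F [-0.5 -0.4  5.7] Ftool [ 0.6 -0.2 -5.7] open 0.288 ff 59.4 q [ 0.4   0.22  1.88  0.    1.04 -1.34]
turn(tool) [ 0.001  0.003 -0.002] shift cm in now-axes [ 0.03 -0.2   0.23] in target axes [ 0.03 -0.2   0.23]
```

View pics/g1.png

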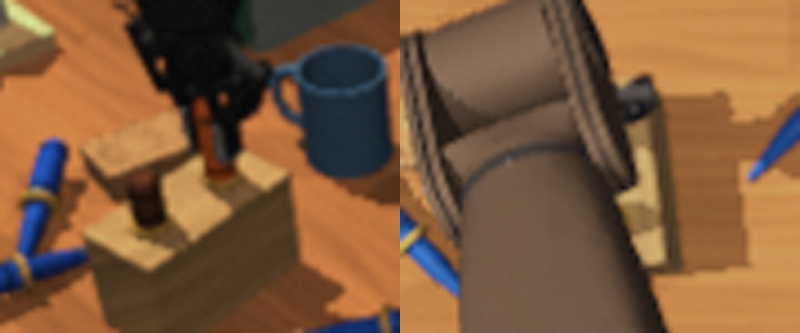

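The orange handle is between the pads, seated in the well at crop (220,150). The blue look-alikes beside the holder now lie on their sides. They were standing on their points at the start, and my path stayed above 0.21 m with no contact force, so they toppled by themselves. Next I lift.

>>> send_rows --series '[[[0,0,-1,0,0,0,-1],[0,0,-4,0,0,0,-1],[0,0,-5,0,0,0,-1],[0,0,-5,0,0,0,-1],[0,0,0,0.175,0,0,-1],[0,0,0,0.175,0,0,-1],[0,0,0,0.174,0,0,-1],[0,0,0,0,0,0,-1]]]' --force 110

```text
time: 3.7
eef_pos: [0.4935, 0.3207, 0.2623]
tcp_rot: [-0.085, 0.962, -0.258, 0.02]
contact_force: [-0.4, 0.3, -1.9]
opening: 0.279
finger_force: 109.4
```

```bash
python3 -c "
from g import *
st();print(O);rep(O+.1453*zb,RT)
import pickle
d={n:ctrl.read_camera(n) for n in('side','top')};pickle.dump(d,open('d2.pkl','wb'))
f=lambda n:cv2.cvtColor(d[n]['img'][60:260,60:260],cv2.COLOR_RGB2BGR)
cv2.imwrite('pics/g2.png',cv2.resize(np.hstack([f('side'),f('top')]),(800,400),interpolation=cv2.INTER_CUBIC))"
```

```text
t 3.7 pos [0.4935 0.3207 0.2623] F [-0.4  0.3 -1.9] Ftool [0.4 1.3 1.5] open 0.279 ff 109.4 q [ 0.6   0.23  1.65 -0.47  1.51 -1.06]
[ 0.62979571 -0.08599398  0.105     ]
turn(tool) [-0.    -0.004  0.003] shift cm in now-axes [ -6.36 -28.88  20.28] in target axes [ -6.36 -28.87  20.31]
```

View pics/g2.png

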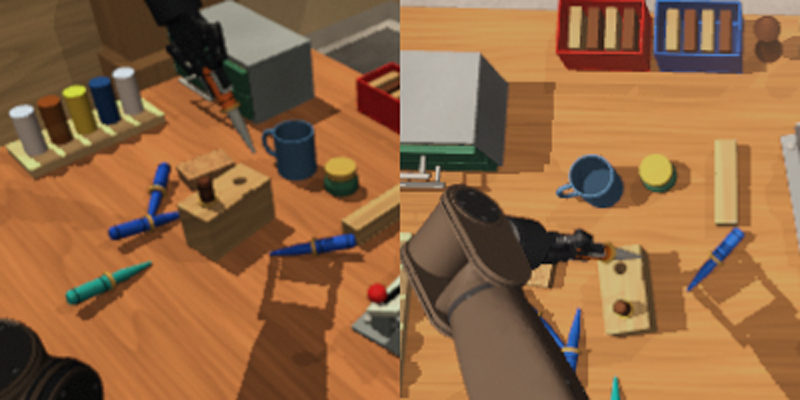

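The side crop shows the drift held point-first in the gripper and the well left empty behind the punch. The fallen blue and turquoise look-alikes lie clear of the path. Next I carry it to the mount.

>>> send_rows --series '[[[-0.9,-4.1,2.9,0,0,0,-1],[-0.9,-4.1,2.9,0,0,0,-1],[-0.9,-4.1,2.9,0,0,0,-1],[-0.9,-4.1,2.9,0,0,0,-1],[-0.9,-4.1,2.9,0,0,0,-1],[-0.9,-4.1,2.9,0,0,0,-1],[-0.9,-4.1,2.8,0,0,0,-1],[0,0,0,0,0,0,-1],[0,0,0,0,0,0,-1]]]'

```text
time: 4.92
eef_pos: [0.6168, -0.0151, 0.2346]
tcp_rot: [-0.082, 0.963, -0.257, 0.022]
contact_force: [-0.3, -0.6, -2.2]
opening: 0.283
finger_force: 109.4
```

```bash
python3 -c "
from g import *
st();rep(O+.1453*zb,RT)
s=ctrl.get_state();R=Ro.from_quat(s['tcp_rot']).as_matrix();tip=s['eef_pos']+.1053*R[:,2];print('tip',tip,np.c_[xb,yb,zb].T@(tip-O))
import pickle
d={n:ctrl.read_camera(n) for n in('side','top')};pickle.dump(d,open('d3.pkl','wb'))
print('tip px',proj(d['side'],tip),proj(d['top'],tip),'H',proj(d['side'],H+.01*zb),proj(d['top'],H+.01*zb))
f=lambda n,x,y:cv2.resize(cv2.cvtColor(d[n]['img'][y:y+80,x:x+80],cv2.COLOR_RGB2BGR),(400,400),interpolation=cv2.INTER_CUBIC)
cv2.imwrite('pics/g3.png',np.hstack([f('side',250,115),f('top',240,115)]))"
```

```text
t 4.92 pos [ 0.6168 -0.0151  0.2346] F [-0.3 -0.6 -2.2] Ftool [0.4 0.6 2.1] open 0.283 ff 109.4 q [ 0.01  0.16  1.78 -0.56  1.17 -1.51]
turn(tool) [ 0.001 -0.001 -0.005] shift cm in now-axes [-0.05  0.23  0.3 ] in target axes [-0.05  0.23  0.3 ]
tip [ 0.62574829 -0.06685752  0.14333192] [ 0.00223641 -0.00066292  0.0429707 ]
tip px [[287.43475637 173.01653817]] [[280.1826142  155.46873311]] H [[292.03348919 181.02444111]] [[283.39136906 155.05139399]]
```

View pics/g3.png

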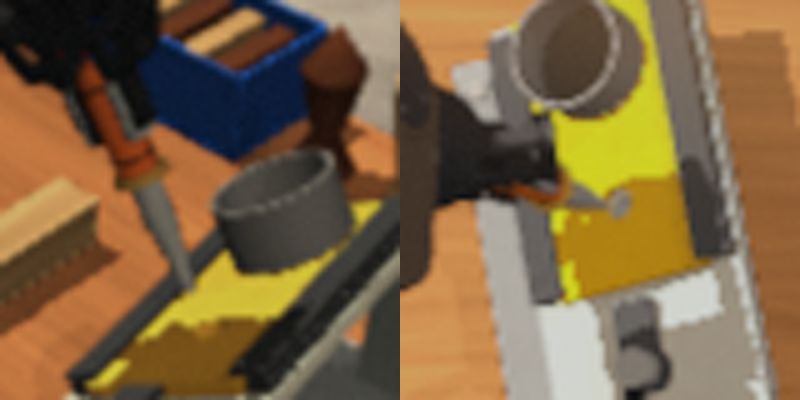

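The side view puts the point at px (287.5,172.5) against a predicted (287.4,173.0). In the top view it is at about (281,156), just left of the hole at (283.5,155). I enter biased 2.5 mm towards the yellow hole.

>>> send_rows --series '[[[-0.3,0.23,0,0,0,0,-1],[0,0,1.5,0,0,0,-1],[0,0,1.5,0,0,0,-1],[0,0,0.6,0,0,0,-1],[0,0,0.6,0,0,0,-1],[0,0,0.6,0,0,0,-1],[0,0,0,0,0,0,-1]]]'

```text
time: 5.9
eef_pos: [0.6237, -0.0356, 0.1908]
tcp_rot: [-0.083, 0.962, -0.258, 0.022]
contact_force: [-0.7, 0.0, -2.7]
opening: 0.277
finger_force: 109.5
```

```bash
cat >> g.py <<'E'
def tip(L=.1053):
    s=ctrl.get_state();R=Ro.from_quat(s['tcp_rot']).as_matrix();p=s['eef_pos']+L*R[:,2]
    B=np.c_[xb,yb,zb];print('tip in base frame mm',(B.T@(p-O)*1000).round(2),'F base',(B.T@s['contact_force']).round(1),'M tool',(R.T@s['wrist_torque']).round(2),'turn to square',(Ro.from_matrix(R).inv()*Ro.from_matrix(RT)).as_rotvec().round(4))
E
python3 -c "
from g import *
st();tip()"
```

```text
t 5.9 pos [ 0.6237 -0.0356  0.1908] F [-0.7  0.  -2.7] Ftool [0.6 1.5 2.3] open 0.277 ff 109.5 q [-0.02  0.21  1.81 -0.59  1.09 -1.5 ]
tip in base frame mm [-0.92  2.49 -5.63] F base [-1.5 -0.6 -2.3] M tool [-0.48  0.02 -0.02] turn to square [-0.0002 -0.002  -0.002 ]
```

>>> send_rows --series '[[[0.06,-0.03,0.6,0,0,0,-1],[0.06,-0.03,0.6,0,0,0,-1],[0.06,-0.03,0.6,0,0,0,-1],[0,0,0.4,0,0,0,-1],[0,0,0,0,0,0,-1]]]'

```text
time: 6.52
eef_pos: [0.626, -0.0458, 0.1732]
tcp_rot: [-0.083, 0.963, -0.257, 0.026]
contact_force: [3.6, 4.8, -1.4]
opening: 0.283
finger_force: 110.1
```

```bash
python3 -c "
from g import *
tip()"
```

```text
tip in base frame mm [ -0.95   3.83 -26.11] F base [-4.2  4.4  0.9] M tool [-1.3  -1.1   0.02] turn to square [ 0.002   0.0056 -0.0031]
```

>>> send_rows --series '[[[0.06,0.05,0.6,0,0,0,-1],[0.04,0.05,0.6,0,0,0,-1],[0,0,0.6,0,0,0,-1],[0,0,0,0,0,0,-1]]]'

```text
time: 7.02
eef_pos: [0.6258, -0.0539, 0.1569]
tcp_rot: [-0.083, 0.963, -0.257, 0.025]
contact_force: [2.5, 6.1, -1.5]
opening: 0.277
finger_force: 110.1
```

```bash
python3 -c "
from g import *
tip()"
```

```text
tip in base frame mm [ -2.22   1.95 -44.21] F base [-5.6  3.5  1.5] M tool [-1.29 -0.71 -0.04] turn to square [ 0.002   0.0035 -0.0028]
```

>>> send_rows --series '[[[0.05,0.1,0.6,0,0,0,-1],[0.05,0.05,0.6,0,0,0,-1],[0,0,0.5,0,0,0,-1],[0,0,0,0,0,0,-1]]]'

```text
time: 7.52
eef_pos: [0.6264, -0.0621, 0.1419]
tcp_rot: [-0.083, 0.962, -0.258, 0.025]
contact_force: [3.5, 2.6, -0.8]
opening: 0.277
finger_force: 109.9
```

```bash
python3 -c "
from g import *
tip()"
```

```text
tip in base frame mm [ -2.44   1.17 -61.27] F base [-2.1  3.9  0.3] M tool [-0.82 -0.81  0.02] turn to square [ 0.      0.0038 -0.0026]
```

>>> send_rows --series '[[[0.1,0,0.4,0,0,0,-1],[0.05,0,0.4,0,0,0,-1],[0,0,0.3,0,0,0,-1],[0,0,0.2,0,0,0,-1],[0,0,0,0,0,0,-1]]]'

```text
time: 8.15
eef_pos: [0.6273, -0.0648, 0.1376]
tcp_rot: [-0.082, 0.963, -0.257, 0.027]
contact_force: [-9.7, 23.7, 25.2]
opening: 0.275
finger_force: 113.2
```

```bash
python3 -c "
from g import *
tip()
import pickle
d={n:ctrl.read_camera(n) for n in('side','top')};pickle.dump(d,open('d4.pkl','wb'))
f=lambda n,x,y:cv2.resize(cv2.cvtColor(d[n]['img'][y:y+80,x:x+80],cv2.COLOR_RGB2BGR),(400,400),interpolation=cv2.INTER_CUBIC)
cv2.imwrite('pics/g4.png',np.hstack([f('side',250,135),f('top',240,135)]))"
```

```text
tip in base frame mm [ -2.24   1.92 -66.44] F base [-9.1 -5.4 34.3] M tool [-1.92  1.03 -0.13] turn to square [ 0.0008  0.007  -0.0062]
```

View pics/g4.png

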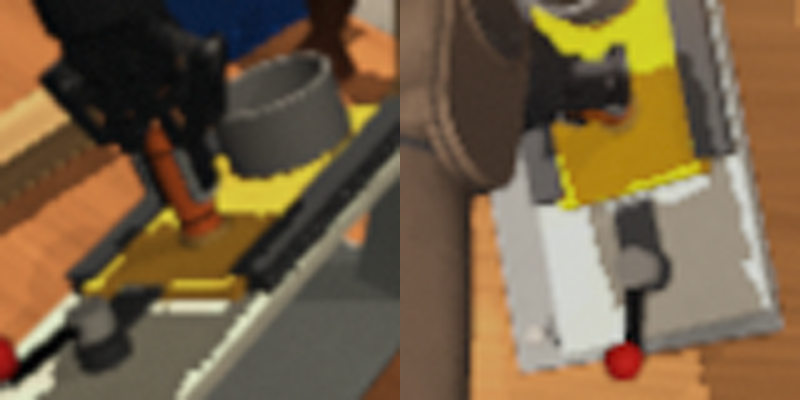

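The collar is seated on the yellow plate (side crop (205,235)), with axial force rising to 34 N. The knob is free at top crop (623,362). I ease the axial push and pull the drift towards -y to centre the plate.

>>> send_rows --series '[[[0,0,-0.4,0,0,0,-1],[0.1,0,-0.4,0,0,0,-1],[0.2,0,0,0,0,0,-1],[0,0,0,0,0,0,-1]]]'

```text
time: 8.75
eef_pos: [0.6244, -0.0647, 0.1383]
tcp_rot: [-0.084, 0.962, -0.257, 0.028]
contact_force: [7.4, 5.2, -1.9]
opening: 0.28
finger_force: 109.5
```

```bash
python3 -c "
from g import *
tip()"
```

```text
tip in base frame mm [ -2.43  -0.45 -65.53] F base [-4.2  8.2  0.2] M tool [-1.1  -1.85  0.02] turn to square [ 0.0006  0.0107 -0.0031]
```

>>> send_rows --series '[[[0.2,0,0,0,0,0,-1],[0.1,0,0,0,0,0,-1],[0,0,0,0,0,0,-1]]]'

```text
time: 9.12
eef_pos: [0.6236, -0.0648, 0.1384]
tcp_rot: [-0.085, 0.962, -0.257, 0.031]
contact_force: [13.0, 4.6, -6.4]
opening: 0.276
finger_force: 109.2
```

```bash
python3 -c "
from g import *
tip()"
```

```text
tip in base frame mm [ -2.43  -0.57 -65.38] F base [-5.2 13.6 -4.4] M tool [-1.17 -2.92 -0.03] turn to square [ 0.001   0.0173 -0.0033]
```

>>> send_rows --series '[[[-0.3,0,0.3,0,0,0,-1],[-0.1,0,0.2,0,0,0,-1],[0,0,0,0,0,0,-1]]]'

```text
time: 9.5
eef_pos: [0.6255, -0.0651, 0.1376]
tcp_rot: [-0.083, 0.962, -0.257, 0.027]
contact_force: [-2.6, 15.6, 14.4]
opening: 0.275
finger_force: 111.8
```

```bash
python3 -c "
from g import *
tip()"
```

```text
tip in base frame mm [ -2.24   0.23 -66.35] F base [-6.5  0.1 20.4] M tool [-1.56 -0.02 -0.05] turn to square [ 0.0007  0.0081 -0.0055]
```

>>> send_rows --series '[[[0,0,-0.35,0,0,0,-1],[0,0,0,0,0,0,0.5],[0,0,0,0,0,0,0.5],[0,0,0,0,0,0,0.5],[0,0,-3,0,0,0,0.5],[0,0,-5,0,0,0,0.5],[0,0,-1,0,0,0,0.5],[0,0,0,0,0,0,0.5]]]'

```text
time: 10.5
eef_pos: [0.6142, -0.0223, 0.2137]
tcp_rot: [-0.083, 0.962, -0.258, 0.023]
contact_force: [0.8, 0.5, -1.3]
opening: 0.749
finger_force: 0.0
```

```bash
cat > k.py <<'E'
from g import *
import pickle
s=ctrl.get_state();st()
d={n:ctrl.read_camera(n) for n in('side','top')};pickle.dump(d,open('d5.pkl','wb'))
from meas import mask
a=mask(d['side'],(0,170,90),(5,255,255),(235,190,30,30));b=mask(d['top'],(0,170,90),(5,255,255),(270,195,30,20))
P,e=tri(d['side'],a[2],d['top'],b[2]);B=np.c_[xb,yb,zb];print('knob',P,e,a[1:],b[1:],'base mm',B.T@(P-O)*1000)
print('tcp base mm',B.T@(s['eef_pos']-O)*1000)
rep(P,RT)
f=lambda n,x,y:cv2.resize(cv2.cvtColor(d[n]['img'][y:y+80,x:x+80],cv2.COLOR_RGB2BGR),(400,400),interpolation=cv2.INTER_CUBIC)
cv2.imwrite('pics/g5.png',np.hstack([f('side',240,135),f('top',240,135)]))
E
python3 k.py
```

```text
t 10.5 pos [ 0.6142 -0.0223  0.2137] F [ 0.8  0.5 -1.3] Ftool [-0.8  1.   1. ] open 0.749 ff 0.0 q [-0.    0.17  1.81 -0.58  1.13 -1.5 ]
knob [ 0.44832301 -0.08157664  0.13820376] 0.0003512578517592753 (array([244, 202,   9,   9,  63], dtype=int32), array([248.06349206, 206.3015873 ])) (array([281, 203,   8,   8,  41], dtype=int32), array([284.3902439 , 206.65853659])) base mm [ -14.45607707 -177.94865826   46.68662005]
tcp base mm [ -2.27453332  -4.27968621 126.87047477]
turn(tool) [ 0.    -0.004 -0.001] shift cm in now-axes [17.23  1.11  7.88] in target axes [17.26  1.13  7.81]
```

View pics/g5.png

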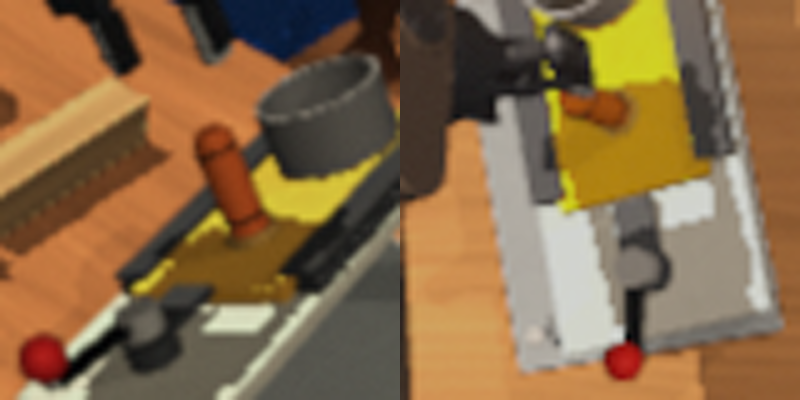

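The drift stands collar-down in the plate, clear of the open fingers, and the knob is at side (248,206), top (284,207). Next I straddle the knob.

>>> send_rows --series '[[[4.3,0.3,0,0,0,0,0.5],[4.3,0.3,0,0,0,0,0.5],[4.3,0.3,0,0,0,0,0.5],[4.3,0.3,0,0,0,0,0.5],[0,0,0,0,0,0,0.5],[0,0,4,0,0,0,0.5],[0,0,4,0,0,0,0.5],[0,0,1,0,0,0,0.5],[0,0,0,0,0,0,0.5]]]' --force 20

```text
time: 11.72
eef_pos: [0.4508, -0.0861, 0.129]
tcp_rot: [-0.083, 0.962, -0.258, 0.021]
contact_force: [0.9, 0.7, 0.6]
opening: 0.75
finger_force: 0.0
```

```bash
python3 -c "
from g import *
st();rep([0.4483,-.0816,.1382],RT);tip(0)
import pickle
d={n:ctrl.read_camera(n) for n in('side','top')}
f=lambda n,x,y:cv2.resize(cv2.cvtColor(d[n]['img'][y:y+80,x:x+80],cv2.COLOR_RGB2BGR),(400,400),interpolation=cv2.INTER_CUBIC)
cv2.imwrite('pics/g6.png',np.hstack([f('side',215,155),f('top',240,150)]))"
```

```text
t 11.72 pos [ 0.4508 -0.0861  0.129 ] F [0.9 0.7 0.6] Ftool [-1.   0.1 -0.7] open 0.75 ff 0.0 q [-0.15 -0.1   2.26 -0.64  0.91 -1.51]
turn(tool) [ 0.    -0.003 -0.002] shift cm in now-axes [ 0.17 -0.04 -1.04] in target axes [ 0.16 -0.04 -1.04]
tip in base frame mm [ -14.8  -176.35   36.25] F base [-0.1  1.   0.7] M tool [-0.17  0.01 -0.01] turn to square [ 0.0001 -0.0031 -0.0019]
```

View pics/g6.png

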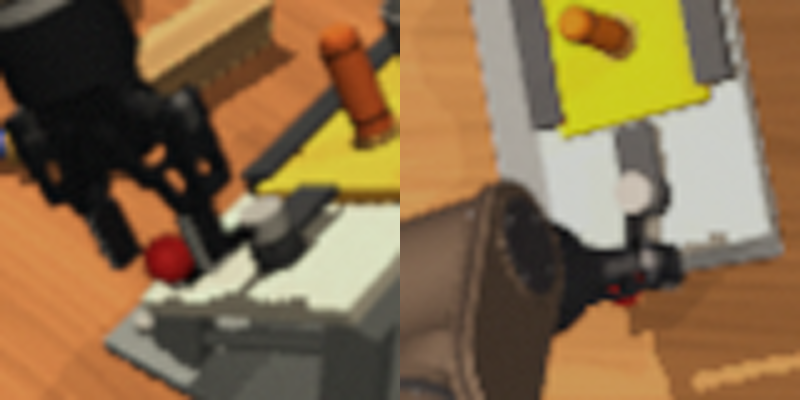

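The fingers straddle the red ball at side crop (168,258), with the drift still standing and the bench clear. Next I grip it gently and swing along the arc.

>>> send_rows --series '[[[0.15,0,0.2,0,0,0.18,0.5],[0,0,0,0,0,0,-0.35],[0,0,0,0,0,0,-0.6],[0,0,0,0,0,0,-0.6],[-0.07,0.97,0,0,0,0.15,-0.6],[-0.07,0.97,0,0,0,0.15,-0.6],[0,0,0,0,0,0,-0.6]]]' --force 20

```text
time: 12.7
eef_pos: [0.4535, -0.0695, 0.1193]
tcp_rot: [0.148, 0.955, -0.245, 0.084]
contact_force: [-1.4, 5.2, 3.6]
opening: 0.305
finger_force: 19.8
```

```bash
python3 -c "
from g import *
st();tip(0)"
```

```text
t 12.7 pos [ 0.4535 -0.0695  0.1193] F [-1.4  5.2  3.6] Ftool [ 1.7  2.3 -5.8] open 0.305 ff 19.8 q [-0.11 -0.07  2.26 -0.65  0.91 -0.98]
tip in base frame mm [ -33.46 -170.7    35.79] F base [-2.8 -0.4  5.8] M tool [-0.61  0.37 -0.03] turn to square [ 2.000e-04  8.000e-04 -4.815e-01]
```

>>> send_rows --series '[[[-0.07,0.97,0,0,0,0.15,-0.6],[-0.07,0.97,0,0,0,0.15,-0.6],[-0.07,0.97,0,0,0,0.15,-0.6],[-0.07,0.97,0,0,0,0.15,-0.6],[-0.07,0.97,0,0,0,0.15,-0.6],[0,0.35,0,0,0,0.05,-0.6],[0,0,0,0,0,0,-0.6]]]'

```text
time: 13.58
eef_pos: [0.4877, -0.0352, 0.1033]
tcp_rot: [0.507, 0.822, -0.193, 0.173]
contact_force: [-0.8, 5.3, 5.1]
opening: 0.31
finger_force: 19.8
```

```bash
python3 -c "
from g import *
st();tip(0)"
```

```text
t 13.57 pos [ 0.4877 -0.0352  0.1033] F [-0.8  5.3  5.1] Ftool [ 2.   0.7 -7.1] open 0.31 ff 19.8 q [-0.03  0.05  2.18 -0.66  0.92 -0.08]
tip in base frame mm [ -65.53 -131.13   35.83] F base [-2.1  0.1  7.1] M tool [-0.26  0.56  0.  ] turn to square [ 0.0013  0.0016 -1.2811]
```

>>> send_rows --series '[[[0,0.4,0,0,0,0.04,-0.6],[-0.02,0.4,0,0,0,0.04,-0.6],[0,0,0,0,0,0,-0.6]]]'

```text
time: 13.95
eef_pos: [0.4889, -0.0357, 0.1029]
tcp_rot: [0.541, 0.799, -0.195, 0.176]
contact_force: [-17.3, -0.8, 18.5]
opening: 0.303
finger_force: 21.2
```

```bash
python3 -c "
from g import *
st();tip(0)"
```

```text
t 13.95 pos [ 0.4889 -0.0357  0.1029] F [-17.3  -0.8  18.5] Ftool [ -3.6 -18.7 -16.8] open 0.303 ff 21.2 q [-0.02  0.06  2.16 -0.67  0.94  0.  ]
tip in base frame mm [ -65.15 -130.     35.21] F base [  7.3 -17.2  17.1] M tool [ 3.15 -0.43 -0.09] turn to square [-0.0194 -0.0106 -1.3588]
```

>>> send_rows --series '[[[0,-0.65,0,0,0,0,-0.6],[0,0,0,0,0,0,0.3],[0,0,0,0,0,0,0.5],[0,0,0,0,0,0,0.5],[0,0,-4,0,0,0,0.5],[0,0,-5,0,0,0,0.5],[0,0,-0.5,0,0,-0.17,0.5],[0,0,0,0,0,-0.17,0.5],[0,0,0,0,0,-0.17,0.5],[0,0,0,0,0,-0.17,0.5]]]'

```text
time: 15.2
eef_pos: [0.4795, 0.0117, 0.1841]
tcp_rot: [0.24, 0.936, -0.236, 0.106]
contact_force: [-0.4, 1.4, -0.5]
opening: 0.752
finger_force: 0.0
```

>>> send_rows --series '[[[0,0,0,0,0,-0.17,0.5],[0,0,0,0,0,-0.17,0.5],[0,0,0,0,0,-0.17,0.5],[0,0,0,0,0,-0.14,0.5],[0,0,0,0,0,0,0.5]]]'

```text
time: 15.82
eef_pos: [0.4795, 0.0116, 0.1841]
tcp_rot: [-0.068, 0.963, -0.258, 0.026]
contact_force: [-0.6, 0.0, -0.3]
opening: 0.751
finger_force: 0.0
```

```bash
cat > k2.py <<'E'
from g import *
import pickle
st();tip(0)
d={n:ctrl.read_camera(n) for n in('side','top')};pickle.dump(d,open('d6.pkl','wb'))
from meas import mask
a=mask(d['side'],(0,170,90),(5,255,255),(230,160,50,60));b=mask(d['top'],(0,170,90),(5,255,255),(250,180,45,35))
P,e=tri(d['side'],a[2],d['top'],b[2]);B=np.c_[xb,yb,zb];k=B.T@(P-O)*1000;print('knob',P,e,a[1:],b[1:],'base mm',k,'angle',np.arctan2(-(k[0]+2.3),-(k[1]+114.2)))
rep(np.array([.6255,-.0651,.1376])+.09*zb,RT)
E
python3 k2.py
```

```text
t 15.82 pos [0.4795 0.0116 0.1841] F [-0.6  0.  -0.3] Ftool [0.6 0.2 0.2] open 0.751 ff 0.0 q [ 0.07 -0.07  2.12 -0.59  1.11 -1.37]
tip in base frame mm [ -66.34 -131.02  129.58] F base [-0.2 -0.6 -0.2] M tool [-0.28  0.03  0.01] turn to square [-0.0004 -0.0016 -0.0331]
knob [ 0.48490098 -0.03337186  0.11483847] 0.0004262703407066929 (array([242, 193,   9,   9,  54], dtype=int32), array([245.75925926, 197.05555556])) (array([267, 194,   7,   7,  39], dtype=int32), array([270.02564103, 196.87179487])) base mm [ -61.75032647 -133.55571872   47.01205177] angle 1.256041730393359
turn(tool) [-0.    -0.002 -0.034] shift cm in now-axes [-13.25  -5.97   0.06] in target axes [-13.04  -6.41   0.07]
```

>>> send_rows --series '[[[3.4,0,0,0,0,0,-1],[0,0,0,0,0,0,-1],[0,0,0,0,0,0,-1],[0,0,4.4,0,0,0,-1],[0,0,4.4,0,0,0,-1],[-0.4,0,0,0,0,0,-1],[-0.4,0,0,0,0,0,-1],[-0.4,0,0,0,0,0,-1],[0,0,0,0,0,0,-1]]]'

```text
time: 17.05
eef_pos: [0.4638, -0.035, 0.1087]
tcp_rot: [-0.068, 0.963, -0.259, 0.023]
contact_force: [-7.2, -1.1, 3.3]
opening: 0.003
finger_force: 4.0
```

```bash
python3 -c "
from g import *
st();tip(0)"
```

```text
t 17.05 pos [ 0.4638 -0.035   0.1087] F [-7.2 -1.1  3.3] Ftool [ 7.3 -1.8 -2.9] open 0.003 ff 4.0 q [-0.03 -0.01  2.22 -0.66  0.94 -1.34]
tip in base frame mm [ -66.57 -154.67   42.75] F base [ 1.5 -7.3  3. ] M tool [0.06 1.37 0.08] turn to square [-0.0022 -0.0075 -0.0321]
```

>>> send_rows --series '[[[-0.4,0,0,0,0,0,-1],[0,0,0,0,0,0,-1]]]'

```text
time: 17.3
eef_pos: [0.4641, -0.035, 0.1085]
tcp_rot: [-0.066, 0.963, -0.26, 0.018]
contact_force: [-19.2, 1.2, 11.1]
opening: -0.001
finger_force: 9.2
```

```bash
python3 -c "
from g import *
st();tip(0)"
```

```text
t 17.3 pos [ 0.4641 -0.035   0.1085] F [-19.2   1.2  11.1] Ftool [ 18.9  -2.3 -11.5] open -0.001 ff 9.2 q [-0.03 -0.    2.22 -0.66  0.95 -1.34]
tip in base frame mm [ -66.65 -154.28   42.54] F base [  1.7 -18.7  11.9] M tool [ 0.31  2.94 -0.02] turn to square [-0.0035 -0.0181 -0.032 ]
```

>>> send_rows --series '[[[1.2,0,0,0,0,0,-1],[0,0,-4.4,0,0,0,-1],[0,0,-4.4,0,0,-0.03,0.5],[0,0,0,0,0,0,0.5],[0,0,0,0,0,0,0.5]]]'

```text
time: 17.92
eef_pos: [0.4503, 0.0076, 0.1845]
tcp_rot: [-0.083, 0.962, -0.258, 0.023]
contact_force: [-0.3, -0.2, 0.3]
opening: 0.636
finger_force: 0.0
```

```bash
python3 -c "
from g import *
st();tip(0);rep(np.array([.6255,-.0651,.1376])+.09*zb,RT)"
```

```text
t 17.93 pos [0.4503 0.0076 0.1845] F [-0.3 -0.2  0.3] Ftool [ 0.3 -0.3 -0.2] open 0.636 ff 0.0 q [ 0.07 -0.15  2.19 -0.59  1.11 -1.41]
tip in base frame mm [ -67.11 -160.48  130.52] F base [ 0.3 -0.3  0.2] M tool [-0.25  0.06 -0.03] turn to square [-0.0004  0.0012 -0.0023]
turn(tool) [-0.     0.001 -0.002] shift cm in now-axes [-16.    -6.46   0.18] in target axes [-15.99  -6.49   0.16]
```

>>> send_rows --series '[[[-4,-1.62,0,0,0,0,0.5],[-4,-1.62,0,0,0,0,0.5],[-4,-1.62,0,0,0,0,0.5],[-4,-1.62,0,0,0,0,0.5],[0,0,0,0,0,0,0.5],[0,0,4.5,0,0,0,0.5],[0,0,4.5,0,0,0,0.5],[0,0,0.15,0,0,0,0.5],[0,0,0,0,0,0,0.5]]]'

```text
time: 19.05
eef_pos: [0.6246, -0.0655, 0.1372]
tcp_rot: [-0.083, 0.962, -0.258, 0.022]
contact_force: [0.7, 0.2, 0.8]
opening: 0.75
finger_force: 0.0
```

```bash
python3 -c "
from g import *
st();tip();rep(np.array([.6255,-.0651,.1376]),RT)"
```

```text
t 19.05 pos [ 0.6246 -0.0655  0.1372] F [0.7 0.2 0.8] Ftool [-0.7 -0.4 -0.7] open 0.75 ff 0.0 q [-0.07  0.27  1.84 -0.62  0.99 -1.48]
tip in base frame mm [ -2.11  -1.76 -66.87] F base [0.4 0.7 0.7] M tool [-0.21 -0.04 -0.01] turn to square [-0.0003 -0.0015 -0.0019]
turn(tool) [-0.    -0.002 -0.002] shift cm in now-axes [-0.1   0.   -0.05] in target axes [-0.1   0.   -0.05]
```

>>> send_rows --series '[[[-0.1,0,0,0,0,0,0],[0,0,0,0,0,0,-1],[0,0,0,0,0,0,-1],[0,0,0,0,0,0,-1],[0,0,0,0,0,0,-1]]]' --force 80

```text
time: 19.68
eef_pos: [0.6269, -0.0647, 0.1388]
tcp_rot: [-0.083, 0.962, -0.258, 0.024]
contact_force: [-1.2, 5.3, 5.3]
opening: 0.285
finger_force: 78.0
```

```bash
python3 -c "
from g import *
st();tip()"
```

```text
t 19.68 pos [ 0.6269 -0.0647  0.1388] F [-1.2  5.3  5.3] Ftool [ 0.3  2.  -7.3] open 0.285 ff 78.0 q [-0.07  0.27  1.84 -0.62  0.99 -1.48]
tip in base frame mm [ -1.67   1.   -65.26] F base [-2.  -0.3  7.3] M tool [-0.54  0.13 -0.01] turn to square [-0.0006  0.0015 -0.0029]
```

>>> send_rows --series '[[[0,0,-0.5,0,0,0,-1],[0,0,-0.8,0,0,0,-1],[0,0,-1,0,0,0,-1],[0,0,0,0,0,0,-1]]]'

```text
time: 20.18
eef_pos: [0.6242, -0.0537, 0.1581]
tcp_rot: [-0.083, 0.962, -0.258, 0.023]
contact_force: [1.7, 1.6, -0.2]
opening: 0.284
finger_force: 78.8
```

```bash
python3 -c "
from g import *
st();tip()"
```

```text
t 20.18 pos [ 0.6242 -0.0537  0.1581] F [ 1.7  1.6 -0.2] Ftool [-2.   1.2 -0.4] open 0.284 ff 78.8 q [-0.05  0.25  1.83 -0.61  1.03 -1.48]
tip in base frame mm [ -1.78   0.08 -42.97] F base [-1.2  2.   0.4] M tool [-0.38 -0.43 -0.  ] turn to square [-0.0004 -0.0004 -0.0027]
```

>>> send_rows --series '[[[0,0,-1.5,0,0,0,-1],[0,0,-2.5,0,0,0,-1],[0,0,-4.5,0,0,0,-1],[0,0,-1.5,0,0,0,-1],[0,0,0,0,0,0,-1]]]' --force 100

```text
time: 20.8
eef_pos: [0.6153, -0.0045, 0.2443]
tcp_rot: [-0.083, 0.962, -0.258, 0.023]
contact_force: [0.1, -0.5, -0.9]
opening: 0.282
finger_force: 98.5
```

```bash
python3 -c "
from g import *
st();tip();rep([.4962,.3199,.26],RD)
import pickle
d={n:ctrl.read_camera(n) for n in('side','top')};pickle.dump(d,open('d7.pkl','wb'))
f=lambda n,x,y:cv2.resize(cv2.cvtColor(d[n]['img'][y:y+80,x:x+80],cv2.COLOR_RGB2BGR),(400,400),interpolation=cv2.INTER_CUBIC)
cv2.imwrite('pics/g7.png',np.hstack([f('side',240,135),f('top',240,130)]))"
```

```text
t 20.8 pos [ 0.6153 -0.0045  0.2443] F [ 0.1 -0.5 -0.9] Ftool [-0.   0.1  1. ] open 0.282 ff 98.5 q [ 0.03  0.15  1.77 -0.56  1.19 -1.51]
tip in base frame mm [-1.96 -0.13 56.71] F base [-0.1  0.  -1. ] M tool [-0.5  -0.03  0.02] turn to square [-0.0005 -0.0004 -0.0022]
turn(tool) [-0.524  0.    -0.002] shift cm in now-axes [  6.17  28.65 -18.38] in target axes [ 6.1  34.02 -1.57]
```

View pics/g7.png

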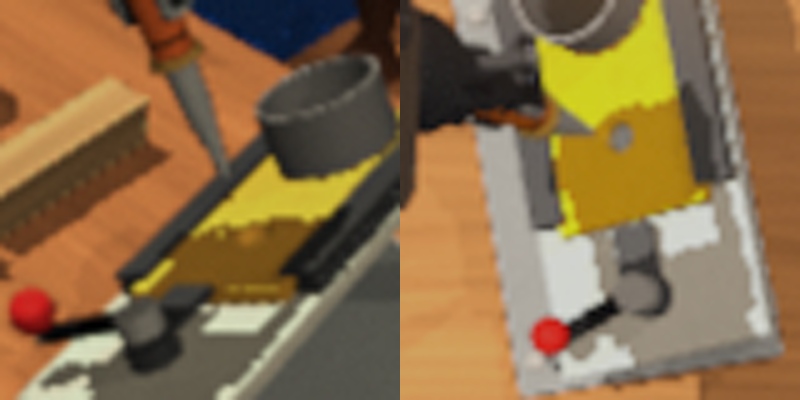

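The drift is out. The lever is at its stop, with the knob at top crop (550,336), and the hole is visible in the yellow plate. Next I carry the drift back over the empty well.

>>> send_rows --series '[[[0.88,4.1,-2.63,0,0,0,-1],[0.88,4.1,-2.63,0,0,0,-1],[0.88,4.1,-2.63,0,0,0,-1],[0.88,4.1,-2.63,0,0,0,-1],[0.88,4.1,-2.63,0,0,0,-1],[0.88,4.1,-2.63,0,0,0,-1],[0.88,4.1,-2.63,0,0,0,-1],[0,0,0,-0.175,0,0,-1],[0,0,0,-0.175,0,0,-1],[0,0,0,-0.174,0,0,-1]]]'

```text
time: 22.15
eef_pos: [0.496, 0.3196, 0.2576]
tcp_rot: [-0.086, 0.996, 0.002, -0.001]
contact_force: [0.5, -1.0, -2.3]
opening: 0.276
finger_force: 98.8
```

>>> send_rows --series '[[[0,0,0,0,0,0,-1],[0,0,0,0,0,0,-1]]]'

```text
time: 22.4
eef_pos: [0.4961, 0.3194, 0.2578]
tcp_rot: [-0.086, 0.996, -0.001, -0.001]
contact_force: [-0.3, -0.4, -2.5]
opening: 0.28
finger_force: 99.0
```

```bash
python3 -c "
from g import *
st();rep([.4962,.3199,.1184],RD)
import pickle
d={n:ctrl.read_camera(n) for n in('side','top')};pickle.dump(d,open('d8.pkl','wb'))
f=lambda n,x,y:cv2.resize(cv2.cvtColor(d[n]['img'][y:y+80,x:x+80],cv2.COLOR_RGB2BGR),(400,400),interpolation=cv2.INTER_CUBIC)
cv2.imwrite('pics/g8.png',np.hstack([f('side',135,100),f('top',130,160)]))"
```

```text
t 22.4 pos [0.4961 0.3194 0.2578] F [-0.3 -0.4 -2.5] Ftool [ 0.3 -0.3  2.5] open 0.28 ff 99.0 q [ 0.4   0.08  1.76 -0.    1.3  -1.34]
turn(tool) [-0.003 -0.003 -0.003] shift cm in now-axes [-0.06  0.09 13.94] in target axes [-0.02  0.05 13.94]
```

View pics/g8.png

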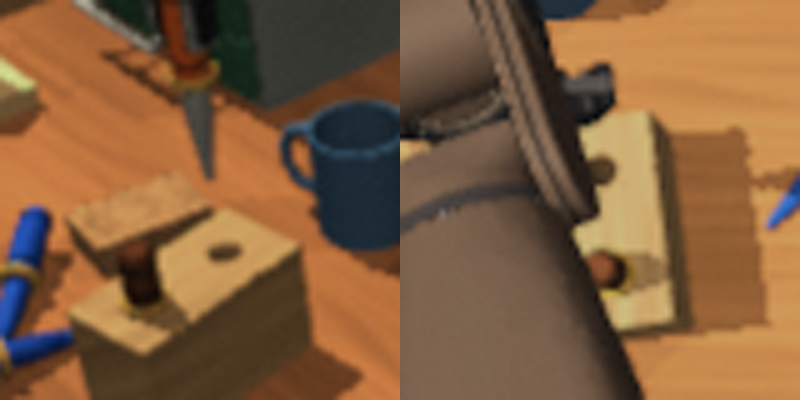

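The point hangs above the empty well, with the point at side crop (210,180) and the well mouth at (224,252). Now I lower it.

>>> send_rows --series '[[[0,0.05,3,0,0,0,-1],[0,0,3,0,0,0,-1],[0,0,1.5,0,0,0,-1],[0,0,1.5,0,0,0,-1],[0,0,1,0,0,0,-1],[0,0,0,0,0,0,-1]]]'

```text
time: 23.25
eef_pos: [0.4961, 0.3205, 0.1588]
tcp_rot: [-0.086, 0.996, -0.0, -0.001]
contact_force: [0.3, -0.2, -2.9]
opening: 0.28
finger_force: 98.9
```

```bash
python3 -c "
from g import *
st();rep([.4962,.3199,.1184],RD)"
```

```text
t 23.25 pos [0.4961 0.3205 0.1588] F [ 0.3 -0.2 -2.9] Ftool [-0.3 -0.3  2.9] open 0.28 ff 98.9 q [ 0.4   0.17  1.85 -0.    1.12 -1.34]
turn(tool) [-0.    -0.001 -0.002] shift cm in now-axes [-0.01 -0.06  4.04] in target axes [-0.   -0.07  4.04]
```

No contact yet, and the point is well inside the well.

>>> send_rows --series '[[[0,-0.05,1,0,0,0,-1],[0,0,1,0,0,0,-1],[0,0,1,0,0,0,-1],[0,0,0.8,0,0,0,-1],[0,0,0.4,0,0,0,-1],[0,0,0.2,0,0,0,-1],[0,0,0,0,0,0,-1]]]'

```text
time: 24.12
eef_pos: [0.4968, 0.3202, 0.1185]
tcp_rot: [-0.086, 0.996, -0.0, -0.0]
contact_force: [-4.8, -2.1, 10.2]
opening: 0.279
finger_force: 99.8
```

```bash
python3 -c "
from g import *
st();rep([.4962,.3199,.1184],RD)"
```

```text
t 24.12 pos [0.4968 0.3202 0.1185] F [-4.8 -2.1 10.2] Ftool [  5.1  -1.3 -10.2] open 0.279 ff 99.8 q [ 0.4   0.22  1.87 -0.    1.05 -1.34]
turn(tool) [-0.001 -0.    -0.002] shift cm in now-axes [ 0.06 -0.02  0.01] in target axes [ 0.06 -0.02  0.01]
```

>>> send_rows --series '[[[0.05,0,-0.25,0,0,0,-1],[0,0,0,0,0,0,0.4],[0,0,0,0,0,0,0.5],[0,0,0,0,0,0,0.5],[0,0,-3,0,0,0,0.5],[0,0,-5,0,0,0,0.5],[0,0,-5,0,0,0,0.5],[3,4,0,0,0,0,0.5],[3,5,0,0,0,0,0.5],[3,5,0,0,0,0,0.5]]]'

```text
time: 25.38
eef_pos: [0.3823, 0.4435, 0.2481]
tcp_rot: [-0.085, 0.996, 0.0, 0.0]
contact_force: [1.1, 1.2, -0.1]
opening: 0.751
finger_force: 0.0
```

>>> send_rows --series '[[[2,4,0,0,0,0,0.5],[2,4,0,0,0,0,0.5],[0,0,0,0,0,0,0.5],[0,0,0,0,0,0,0.5]]]'

```text
time: 25.88
eef_pos: [0.3303, 0.5142, 0.2476]
tcp_rot: [-0.086, 0.996, -0.0, -0.0]
contact_force: [-0.2, -0.7, -0.9]
opening: 0.75
finger_force: 0.0
```

```bash
python3 -c "
from g import *
st()
d={n:ctrl.read_camera(n) for n in('side','top')}
f=lambda n,x,y:cv2.resize(cv2.cvtColor(d[n]['img'][y:y+100,x:x+200],cv2.COLOR_RGB2BGR),(800,400) if 0 else (600,300),interpolation=cv2.INTER_CUBIC)
cv2.imwrite('pics/g9.png',np.vstack([f('side',120,120),f('top',125,115)]))
im=d['top'];import pickle;d0=pickle.load(open('d0.pkl','rb'))
for c,nm in((d0,'before'),(d,'after')):
  for n,(x,y,w,h) in(('side',(284,173,16,15)),('top',(276,148,15,14))):
    I=c[n]['img'][y:y+h,x:x+w].astype(float);v=I[...,:2].mean(2)-I[...,2];wt=np.clip(1-v/np.median(v),0,1);wt[wt<.12]=0
    Y,X=np.mgrid[y:y+h,x:x+w];u=((X*wt).sum()/wt.sum(),(Y*wt).sum()/wt.sum());P=onplane(c[n],u,O+.0115*zb,zb);print(nm,n,u,'along yb mm',yb@(P-O)*1000)
"
```

```text
t 25.88 pos [0.3303 0.5142 0.2476] F [-0.2 -0.7 -0.9] Ftool [ 0.3 -0.6  0.9] open 0.75 ff 0.0 q [ 0.83  0.14  1.72 -0.    1.28 -0.91]
before side (np.float64(292.2537167925908), np.float64(180.5661710943212)) along yb mm 6.457652318786314
before top (np.float64(283.32956357836747), np.float64(155.04523705959113)) along yb mm 5.98557509494026
after side (np.float64(291.89956231283116), np.float64(180.88527988942639)) along yb mm 4.665882070228458
after top (np.float64(283.60009253547196), np.float64(156.9856570018507)) along yb mm -1.0592505720854262
```

View pics/g9.png

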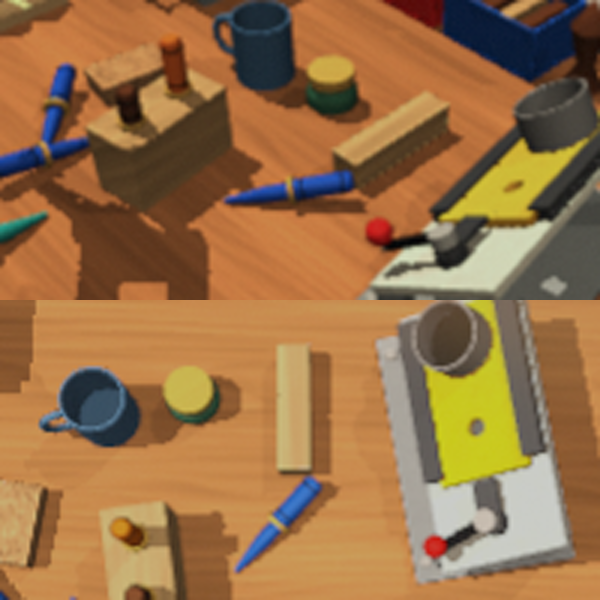

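The final views show the drift standing in its well at top crop (127,530) and the knob at the lever's stop. The plate's hole is uniformly grey, with no white crescent left, and the top view measures a 7 mm shift. The blank, jar, mug and cork block haven't moved. The side-view hole figure is unreliable because its measuring window clips the hole. However, the 20 mm shank filled both holes, so the plate can't be more than 1.5 mm out.

```bash
python3 -c "
from plant import ctrl
print(ctrl.sign_off())"
```

```text
the job is handed in; nothing more can be done
None
```

I handed the job in at 25.9 s: the plate is in line to within about 1.5 mm, the lever is at its stop, and the drift is back in its well, fully down. The blue and turquoise look-alikes fell from their points early on, apparently untouched, and were left where they lay.

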